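Hang the bottle opener on the slanted peg

ROBOT

A 6-joint arm with a two-finger parallel gripper is mounted at the origin on the work surface. World frame = base frame: x ahead of the robot, y to its left, z up, the work surface at z = 0. Lengths are in m, angles in degrees, forces in N, time in s.
With the tool pointing down it reaches from about 0.25 to 0.725 m from the base axis. Payload 9.7 kg.
Tool frame: the origin (TCP) lies between the finger pads; the fingertips stand 11 mm ahead of it and the grasp point (between the pads) lies 8 mm behind it; z points along the fingers, y is the line along which they close (so a half turn about z gives the same grasp; the last joint's range is limited). The gripper opens to 85 mm and grips with 20 to 120 N. Pads are 22 mm wide; open, the fingers measure 114 mm over their backs; the gripper's body (76 mm by 85 mm) begins 54 mm behind the grasp point. The pads swing forward as they close: fully open they stand 13 mm farther back than shut.
Start: joints at [-64.515, 4.979, 10.078, 95.1, 0, 90], TCP at [0.237, -0.496, 0.242] pointing down, gripper open.
Joint ranges: [-179.16, 179.16], [-48.56, 103.87], [-65.8, 70.77], [-126.05, 130.52], [-82.76, 87.17], [-180, 180]. Speed limits (degrees/s): [127.2, 127.2, 147.25, 180, 180, 180].

INTERFACE

Orientations are given as [roll, pitch, yaw] about the fixed x, y, z axes, in that order (R = Rz(yaw) Ry(pitch) Rx(roll)).
In Python, from workcell import monitor, cams, ticket gives the robot as it stands.
- The arm moves only by the tool carry_out, never from a script. Its argument "plan" is a list of rows, each an object with "travel": the shift along the world's x, y, z as a fraction of full scale, a list of three; "angular": the turn, a rotation vector about the world's x, y, z as a fraction of full scale, a list of three; "grip": the gripper's target within -1 to 1 (fully open at 1, half-way at 0, shut at -1). In form: [{"travel": [x, y, z], "angular": [ax, ay, az], "grip": grip}, ...]. A call has 1 to 8 rows; each row is the pose to reach, as a shift and turn from the pose commanded when the call began; what a row does not reach only later rows make up. Full scale, the value 1, is 300 mm for a shift and 0.5 rad for a turn. A row lasts 1/12 s, in which the tool goes at most 41.7 mm and 7.16 degrees, less where a joint would pass 70% of its speed; a pose out of reach is approached as far as the arm can. A call with a number of a shift or a turn outside -1 to 1 is refused whole. A call with a gripper value outside its range is refused whole. The fingers move at their own pace and stop on an object; "grip_force" is the grip in N (left out, the last holds). Time passes only in rows, so rows that repeat a pose let the fingers close. It gives the time, the measured TCP pose, the force, the opening and the grip force at its end, in the units of the state.
- monitor.get_obs(): the state, without advancing time (a new reading comes with each control period).
- cams.camera(name): name is "scene" or "top" or "wrist"; returns a dict with "frame" (384x512x3 uint8, red, green, blue), "mtx" (3x3 intrinsics, pixels), "view" (4x4, takes a point from world to camera coordinates); the wrist camera has in their place "T_tool_cam" (4x4, takes a point from camera to tool coordinates, whose origin is the TCP and whose axes are the flange's). Camera axes: x right, y up, looking along -z (the intrinsics and any distortion apply to the point x, -y, -z); pixel columns grow to the right and rows downward; lengths in m; the calibration is good to about 2 mm. A picture is of the moment at which its call begins: read the wrist's pose just before it. There is no depth.
- ticket.job_done(): hands the job in; it is judged then, once.
The state is a dict: "time": time; "q": joint angles; "qd": joint speeds; "joint_efforts": joint torques, N m; "ee_pos": TCP position; "tcp_rot": TCP orientation; "wrist_force": force on the tool from outside, world axes, zero at the start; "torque": the same for the moment, N m; "opening": finger opening in m; "grasp_force": force on a finger pad.
Only numpy, scipy, OpenCV 4.12 (cv2) and the standard library are available. Lean on these libraries where they do the work, as an engineer would, in place of code of your own. Each camera call takes 0.05 s, during which the arm holds its last target. There are 200 camera calls.

TASK

Pick up the bottle opener and slide its open ring well onto the slanted peg of the wooden stand, then let go so that it hangs from the peg by its ring. Leave the magnifying glass and the black remote where they lie.

Things in the scene. Friction and masses are not known exactly. Their poses are not given: they have to be found in the camera images.
- opener: Bottle opener lying flat: open round steel ring (hole 40 mm, outside 56, 8 thick; a small lip stands 5 mm into the hole on the handle's side) on a flat oak handle 24 mm wide, 14 thick. Origin: ring centre, underside. z up through the hole, x from handle towards ring; handle from x = -35 to -115 mm, z = 0 to 14. About 0.11 kg, balanced near x = -60. Ring end away from robot, left or right of the stand.
- peg: Straight round oak peg, 10 mm thick, rising 55 degrees above level from the post of a fixed wooden stand, roughly towards the right as the robot sees it. Origin: its root at the post, 165 mm above the shelf. z runs along the peg, free end at z = 80 mm; y level; x square to the peg, up and back over the post. Post 30 mm square, 200 tall; base plate 110 square, 18 thick, both centred 15 mm behind the root.
- magnifier: Bystander: magnifying glass lying flat, a glazed lens in a steel rim 88 mm across and a round black handle 85 mm long, 18 mm thick. Origin: centre of the lens, underside; x points from the handle to the lens. To be left where it is.
- black_remote: Bystander: black TV remote lying flat beyond the work, 170 x 45 x 18 mm, origin in the centre of its underside, x along its length. To be left where it is.
There are look-alikes about, which are no part of the job. What is shaped like the opener but orange is not meant. Of the things shaped like the part that bears peg, the wooden one is meant.

How it is judged:
By the outcome, as a careful person would: the job done as asked, in the order asked, and still so for the second after the job is handed in, with the robot touching nothing.
It also fails if it takes over 46 s, if anything falls off the work surface, if the arm or the gripper's body presses on something with over 40 N, if the wrist force passes 120 N, or if a joint passes its speed limit or range.

## Working session

There is one attempt and no reset: what is moved stays moved. The work goes in short steps, Python scripts to look and compute and a tool call to move; the robot and the scene stay as the last step left them, time stands still between calls to the robot, and variables do not carry over. Pictures are saved under pics/ and viewed, at most 10 in all, crops included, and the job is handed in when it is done.

Besides the shell and the picture viewer there is one more tool, called as name([rows], argument=value, ...), one row to a line, values as JSON. carry_out: Moves the arm, as the interface text tells. Its arguments: {"type":"object","properties":{"plan":{"type":"array","items":{"type":"object","properties":{"travel":{"type":"array","items":{"type":"number"}},"angular":{"type":"array","items":{"type":"number"}},"grip":{"type":"number"}}}},"grip_force":{"type":"number"}},"required":["plan"]}

```bash
ls; mkdir -p pics
cat > h.py <<'E'
import numpy as np,cv2
from workcell import monitor,cams,ticket
from scipy.spatial.transform import Rotation as R
def snap(n):
    o=monitor.get_obs(); c=cams.camera(n); K=np.array(c['mtx'],float)
    if n=='wrist':
        T=np.eye(4);T[:3,:3]=R.from_euler('xyz',o['tcp_rot'],degrees=True).as_matrix();T[:3,3]=o['ee_pos']
        V=np.linalg.inv(T@np.array(c['T_tool_cam']))
    else: V=np.array(c['view'])
    return c['frame'],K,V,c
def ray(K,V,uv):
    d=np.linalg.inv(K)@[uv[0],uv[1],1]; d=np.array([d[0],-d[1],-d[2]])
    W=np.linalg.inv(V); return W[:3,3],W[:3,:3]@d
def plane(K,V,uv,z):
    o,d=ray(K,V,uv); return o+d*(z-o[2])/d[2]
def proj(K,V,p):
    q=V[:3,:3]@p+V[:3,3]; q=K@[q[0],-q[1],-q[2]]; return q[:2]/q[2]
def tri(r1,r2):
    A=np.stack([r1[1],-r2[1]],1); s=np.linalg.lstsq(A,r2[0]-r1[0],rcond=None)[0]
    a=r1[0]+s[0]*r1[1]; b=r2[0]+s[1]*r2[1]; return (a+b)/2,np.linalg.norm(a-b)
def save(f,n): cv2.imwrite('pics/'+n,f[...,::-1])
E
python3 - <<'E'
from h import *
for n in('scene','top'):
    f,K,V,c=snap(n); save(f,n+'0.png'); print(n,[k for k in c],K.round(1).tolist(),np.linalg.inv(V)[:3].round(3).tolist())
    np.savez(n+'0.npz',f=f,K=K,V=V)
print(monitor.get_obs())
E
```

```text
pics
scene ['frame', 'mtx', 'view'] [[414.5, 0.0, 252.4], [0.0, 414.5, 199.4], [0.0, 0.0, 1.0]] [[-0.218, -0.753, 0.621, 1.136], [0.976, -0.174, 0.132, 0.161], [0.008, 0.635, 0.773, 0.834]]
top ['frame', 'mtx', 'view'] [[470.0, 0.0, 255.9], [0.0, 470.0, 187.8], [0.0, 0.0, 1.0]] [[-0.028, 0.998, -0.055, 0.517], [-0.999, -0.029, -0.017, 0.017], [-0.018, 0.055, 0.998, 1.106]]
{'time': 0.1, 'q': array([-6.45168190e+01,  5.00617228e+00,  1.00397299e+01,  9.50986756e+01,
       -1.29413819e-03,  8.99998014e+01]), 'qd': array([-0.07911465, -0.01592337,  0.146445  , -0.03632904, -0.04090474,
        0.05564115]), 'joint_efforts': array([ 3.75894879e-04, -5.21560156e+01,  4.65652514e+01,  1.60795252e-02,
        6.96487996e-05, -4.28992973e-05]), 'ee_pos': array([ 0.23655047, -0.49632765,  0.24167759]), 'tcp_rot': array([-1.79934882e+02,  1.29391168e-03,  2.54833810e+01]), 'wrist_force': array([-0.9955405 , -0.18152691,  1.04992748]), 'torque': array([-0.01892856, -0.01998868,  0.04591454]), 'grasp_force': 0.0, 'opening': 0.08550076844571264}
```

View pics/scene0.png

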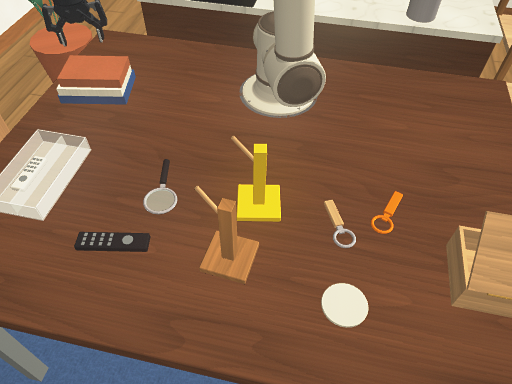

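View pics/top0.png

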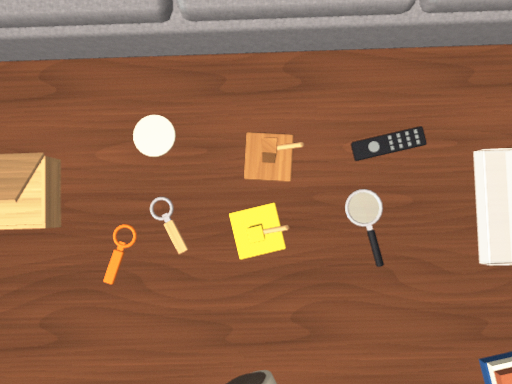

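The opener candidates are the oak and steel one (scene 337,222; top 168,222) and the orange look-alike (scene 387,213; top 120,252). I choose the oak one. The stand candidates are the wooden one (scene 229,240; top 270,157) and the yellow look-alike (scene 260,185; top 258,230). I choose the wooden one. The bystanders are the magnifier (top 365,210) and the remote (top 389,143).

Run:
```python
from h import *
d={n:np.load(n+'0.npz') for n in('scene','top')}
t,s=d['top'],d['scene']
P=lambda uv,z:plane(t['K'],t['V'],uv,z).round(4)
print('top ring',P((161.3,208.5),.004),'hend',P((182,250),.014),'scene ring',plane(s['K'],s['V'],(344.5,238),.004).round(4))
print('tip',tri(ray(t['K'],t['V'],(302,145)),ray(s['K'],s['V'],(198,188))))
for uv in((246,133),(293,135),(291,181),(244,179)): print('base',P(uv,.018))
for uv in((208,218),(283,201)):pass
print('yellow',P((258,231),.018),'orange ring',P((124,236),.008),'mag',P((364,208),.01),'remote',P((389,143),.018))
c1=cv2.resize(t['f'][100:280,100:320],(660,540),interpolation=cv2.INTER_CUBIC)
save(c1,'topcrop.png')
c2=cv2.resize(s['f'][170:290,180:370],(798,504),interpolation=cv2.INTER_CUBIC)
save(c2,'scenecrop.png')
```

```text
top ring [0.5358 0.2587 0.004 ] hend [0.4383 0.21   0.014 ] scene ring [0.5362 0.2615 0.004 ]
tip (array([ 0.64317843, -0.05512353,  0.2260555 ]), np.float64(0.005124477358594655))
base [0.706  0.0543 0.018 ]
base [ 0.698 -0.055  0.018]
base [ 0.5908 -0.047   0.018 ]
base [0.5986 0.0618 0.018 ]
yellow [0.4775 0.0327 0.018 ] orange ring [0.474  0.3464 0.008 ] mag [ 0.5237 -0.2145  0.01  ] remote [ 0.6724 -0.2766  0.018 ]
```

View pics/topcrop.png

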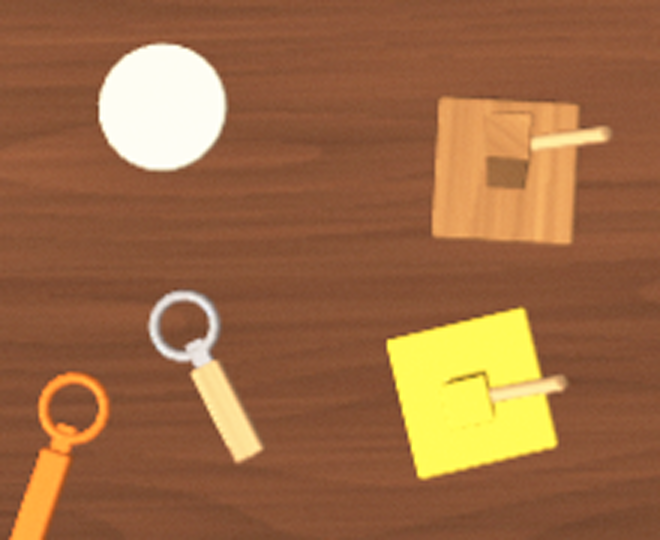

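View pics/scenecrop.png

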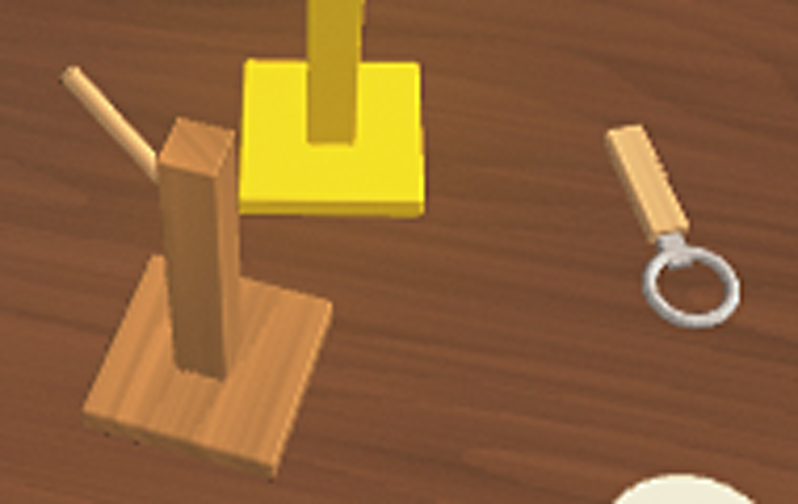

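The close crops confirm the choice. The oak and steel opener has its ring at crop (184,326), with the handle running to (248,455). The wooden stand's peg points right, with its tip at (606,134) in the top crop and (70,75) in the scene crop. I'll set out now, passing in front of the yellow stand.

carry_out([
  {"travel": [0.03, 0.13, 0.05], "angular": [0, 0, 0], "grip": 1},
  {"travel": [0.06, 0.26, 0.1], "angular": [0, 0, 0], "grip": 1},
  {"travel": [0.09, 0.39, 0.1], "angular": [0, 0, 0], "grip": 1},
  {"travel": [0.12, 0.52, 0.1], "angular": [0, 0, 0], "grip": 1},
  {"travel": [0.15, 0.65, 0.1], "angular": [0, 0, 0], "grip": 1},
  {"travel": [0.18, 0.78, 0.1], "angular": [0, 0, 0], "grip": 1},
  {"travel": [0.2, 0.9, 0.1], "angular": [0, 0, 0], "grip": 1},
  {"travel": [0.2, 1, 0.1], "angular": [0, 0, 0], "grip": 1},
])

```text
time: 0.77
ee_pos: [0.2967, -0.1943, 0.272]
tcp_rot: [-180.0, -0.0, 25.5]
wrist_force: [0.3, 0.4, -0.4]
opening: 0.0857
grasp_force: 0.0
```

```bash
python3 -c "
from h import *
o=monitor.get_obs();print(o['time'],o['q'].round(1),o['ee_pos'].round(4),o['tcp_rot'].round(2),o['wrist_force'].round(1))"
```

```text
0.7667 [-33.2 -20.5  -9.2 101.3   0.  121.2] [ 0.2967 -0.1943  0.272 ] [-1.7998e+02 -2.0000e-02  2.5520e+01] [ 0.3  0.4 -0.4]
```

carry_out([
  {"travel": [0.05, 0.13, 0], "angular": [0, 0, 0.05], "grip": 1},
  {"travel": [0.1, 0.26, 0], "angular": [0, 0, 0.09], "grip": 1},
  {"travel": [0.13, 0.39, 0], "angular": [0, 0, 0.09], "grip": 1},
  {"travel": [0.15, 0.52, 0], "angular": [0, 0, 0.09], "grip": 1},
  {"travel": [0.18, 0.65, 0], "angular": [0, 0, 0.09], "grip": 1},
  {"travel": [0.2, 0.78, 0], "angular": [0, 0, 0.09], "grip": 1},
  {"travel": [0.22, 0.9, 0], "angular": [0, 0, 0.09], "grip": 1},
  {"travel": [0.25, 1, 0], "angular": [0, 0, 0.09], "grip": 1},
])

```text
time: 1.43
ee_pos: [0.3711, 0.106, 0.2723]
tcp_rot: [-180.0, -0.0, 28.1]
wrist_force: [0.8, -1.3, -0.3]
opening: 0.0856
grasp_force: 0.0
```

carry_out([
  {"travel": [0.1, 0.1, 0], "angular": [0, 0, 0], "grip": 1},
  {"travel": [0.2, 0.2, -0.05], "angular": [0, 0, 0], "grip": 1},
  {"travel": [0.27, 0.3, -0.1], "angular": [0, 0, 0], "grip": 1},
  {"travel": [0.29, 0.4, -0.15], "angular": [0, 0, 0], "grip": 1},
  {"travel": [0.29, 0.4, -0.2], "angular": [0, 0, 0], "grip": 1},
  {"travel": [0.29, 0.4, -0.2], "angular": [0, 0, 0], "grip": 1},
])

```text
time: 1.93
ee_pos: [0.4577, 0.2243, 0.2082]
tcp_rot: [-180.0, 0.4, 28.2]
wrist_force: [0.4, -1.1, -1.2]
opening: 0.0851
grasp_force: 0.0
```

Run:
```python
from h import *
f,K,V,c=snap('wrist');o=monitor.get_obs()
save(f,'w1.png');np.savez('w1.npz',f=f,K=K,V=V)
print(o['time'],o['q'].round(1),o['ee_pos'].round(4),o['tcp_rot'].round(2),o['wrist_force'].round(1))
hv=cv2.cvtColor(f,cv2.COLOR_RGB2HSV)
print([ (k,proj(K,V,np.array(p)).round(0)) for k,p in dict(ring=(.536,.26,.004),hend=(.436,.209,.014)).items()])
```

```text
1.9833 [ 26.   -0.9   0.5  91.6  -0.  177.9] [0.4578 0.2236 0.2104] [-180.      0.24   28.13] [-0.2  0.   0.4]
[('ring', array([263.,  84.])), ('hend', array([260., 186.]))]
```

View pics/w1.png

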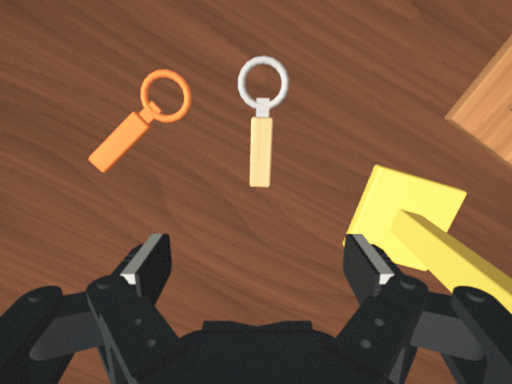

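The wrist view shows the oak opener with its ring at (263,82) and its handle end at (260,186). That matches the prediction, with the fingers parallel to the handle. I'll go down and grip.

carry_out([
  {"travel": [0.01, -0.005, -0.13], "angular": [0, 0, 0], "grip": 1},
  {"travel": [0.01, -0.005, -0.26], "angular": [0, 0, 0], "grip": 1},
  {"travel": [0.01, -0.005, -0.39], "angular": [0, 0, 0], "grip": 1},
  {"travel": [0.01, -0.005, -0.5], "angular": [0, 0, 0], "grip": 1},
  {"travel": [0.01, -0.005, -0.58], "angular": [0, 0, 0], "grip": 0.6},
  {"travel": [0.01, -0.005, -0.63], "angular": [0, 0, 0], "grip": 0.3},
  {"travel": [0.01, -0.005, -0.66], "angular": [0, 0, 0], "grip": 0.2},
  {"travel": [0.01, -0.005, -0.665], "angular": [0, 0, 0], "grip": 0},
])

```text
time: 2.65
ee_pos: [0.4614, 0.2212, 0.0125]
tcp_rot: [180.0, 0.0, 28.0]
wrist_force: [-0.7, 1.1, 0.5]
opening: 0.0427
grasp_force: 0.0
```

carry_out([
  {"travel": [0, 0, 0], "angular": [0, 0, 0], "grip": -0.5},
  {"travel": [0, 0, 0], "angular": [0, 0, 0], "grip": -1},
  {"travel": [0, 0, 0], "angular": [0, 0, 0], "grip": -1},
  {"travel": [0, 0, 0], "angular": [0, 0, 0], "grip": -1},
  {"travel": [0, 0, 0], "angular": [0, 0, 0], "grip": -1},
  {"travel": [0, 0, 0], "angular": [0, 0, 0], "grip": -1},
], grip_force=50)

```text
time: 3.15
ee_pos: [0.4627, 0.2223, 0.0147]
tcp_rot: [180.0, -0.2, 28.1]
wrist_force: [-0.3, -1.0, 6.6]
opening: 0.0224
grasp_force: 49.7
```

carry_out([
  {"travel": [0, 0, 0.05], "angular": [0, 0, 0], "grip": -1},
  {"travel": [0, 0, 0.15], "angular": [0, 0, 0], "grip": -1},
  {"travel": [0, 0, 0.28], "angular": [0, 0, 0], "grip": -1},
  {"travel": [0, 0, 0.41], "angular": [0, 0, 0.2], "grip": -1},
  {"travel": [0, 0, 0.54], "angular": [0, 0, 0.4], "grip": -1},
  {"travel": [0, 0, 0.67], "angular": [0, 0, 0.6], "grip": -1},
  {"travel": [0, 0, 0.8], "angular": [0, 0, 0.8], "grip": -1},
  {"travel": [0, 0, 0.95], "angular": [0, 0, 1], "grip": -1},
])

```text
time: 3.82
ee_pos: [0.4611, 0.2218, 0.2967]
tcp_rot: [180.0, -0.0, 57.0]
wrist_force: [0.8, 0.5, -1.3]
opening: 0.0228
grasp_force: 49.1
```

carry_out([
  {"travel": [0, -0.05, 0.03], "angular": [0, 0, 0.1], "grip": -1},
  {"travel": [0.04, -0.15, 0.05], "angular": [0, 0, 0.3], "grip": -1},
  {"travel": [0.09, -0.27, 0.05], "angular": [0, 0, 0.5], "grip": -1},
  {"travel": [0.14, -0.4, 0.05], "angular": [0, 0, 0.7], "grip": -1},
  {"travel": [0.2, -0.52, 0.05], "angular": [0, 0, 0.9], "grip": -1},
  {"travel": [0.27, -0.64, 0.05], "angular": [0, 0, 1], "grip": -1},
  {"travel": [0.35, -0.76, 0.05], "angular": [0, 0, 1], "grip": -1},
  {"travel": [0.4, -0.86, 0.05], "angular": [0, 0, 1], "grip": -1},
])

```text
time: 4.48
ee_pos: [0.5827, -0.0384, 0.3098]
tcp_rot: [179.9, 0.0, 85.3]
wrist_force: [0.3, -0.5, -1.4]
opening: 0.0222
grasp_force: 49.2
```

Run:
```python
from h import *
f,K,V,c=snap('wrist');o=monitor.get_obs()
save(f,'w2.png');np.savez('w2.npz',f=f,K=K,V=V)
print(o['time'],o['q'].round(1),o['ee_pos'].round(4),o['tcp_rot'].round(2),o['wrist_force'].round(1),o['opening'],o['grasp_force'])
T=np.eye(4);T[:3,:3]=R.from_euler('xyz',o['tcp_rot'],degrees=True).as_matrix();T[:3,3]=o['ee_pos']
print('ring px',proj(K,V,(T@[.0824,0,.009,1])[:3]).round(1))
```

```text
4.5333 [-4.100e+00  1.240e+01  2.590e+01  1.035e+02 -1.000e-01  9.070e+01] [ 0.5844 -0.0428  0.3083] [1.7999e+02 1.3000e-01 8.5160e+01] [-2.5 -3.  -3.9] 0.022795558877802356 49.345945715904236
ring px [262.7  85.4]
```

View pics/w2.png

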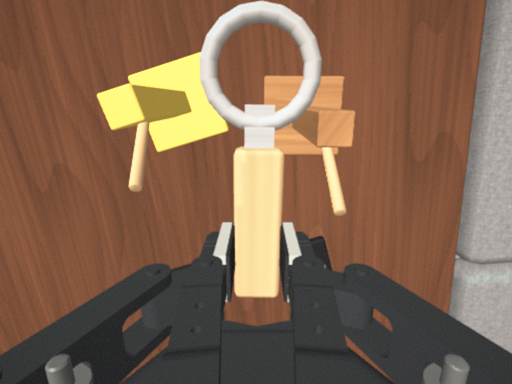

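The opener is held, with its ring centre at (261,66), about 19 px higher than predicted. The wooden peg's tip is at (340,211) and its root at (327,148). I'll work out the ring's position in the tool frame and re-measure the peg.

Run:
```python
from h import *
d=np.load('w2.npz');f,K,V=d['f'],d['K'],d['V']
o=monitor.get_obs()
T=np.eye(4);T[:3,:3]=R.from_euler('xyz',o['tcp_rot'],degrees=True).as_matrix();T[:3,3]=o['ee_pos']
hv=cv2.cvtColor(f,cv2.COLOR_RGB2HSV);m=((hv[...,1]<45)&(hv[...,2]>90)).astype(np.uint8);m[140:]=0;m[:,:190]=0;m[:,335:]=0
cs=cv2.findContours(m,cv2.RETR_CCOMP,cv2.CHAIN_APPROX_NONE)
for c,h in zip(cs[0],cs[1][0]):
    if len(c)>100: print(h[3],cv2.fitEllipse(c),cv2.boundingRect(c))
Wt=np.linalg.inv(T)@np.linalg.inv(V); print('cam in tool',Wt[:3].round(3).tolist(),'f',K[0,0])
def pt(uv,z): # tool-plane z
    dd=np.linalg.inv(K)@[*uv,1];dd=Wt[:3,:3]@[dd[0],-dd[1],-dd[2]];return (Wt[:3,3]+dd*(z-Wt[2,3])/dd[2]).round(4)
for z in(.0,.005,.009): print(z,'L',pt((200.5,66),z),'R',pt((322,66),z),'c',pt((261,67),z),'top',pt((261,3),z),'bot',pt((261,131),z))
for z in(-.003,.0): print('hend',pt((258,296),z),'hfront',pt((260,149),z),'wid',pt((236,200),z)-pt((283,200),z))
t=np.load('top0.npz');s=np.load('scene0.npz')
for n,a,b,w in(('tip',(302,145),(197.5,187.5),(340,211)),('root',(277,149),(217,213),(327,149))):
    rs=[ray(t['K'],t['V'],a),ray(s['K'],s['V'],b),ray(K,V,w)]
    for i,j in((0,1),(0,2),(1,2)): p,e=tri(rs[i],rs[j]);print(n,i,j,p.round(4),e.round(4))
    for ray_,g in zip(rs,range(3)):
        z={'tip':.2305,'root':.168}[n]; print('  plane',(ray_[0]+ray_[1]*(z-ray_[0][2])/ray_[1][2]).round(4))
```

```text
-1 ((260.0559387207031, 67.60552215576172), (119.02174377441406, 135.00518798828125), 0.05384032800793648) (200, 1, 122, 139)
0 ((260.0257568359375, 66.50865936279297), (89.30451965332031, 89.46136474609375), 45.8904914855957) (216, 21, 89, 92)
cam in tool [[0.004, 0.961, 0.278, 0.076], [1.0, -0.004, -0.001, -0.003], [0.0, 0.278, -0.961, -0.133]] f 292.18207591676486
0.0 L [ 0.0897 -0.0266  0.    ] R [0.0898 0.0249 0.    ] c [ 0.0894 -0.001   0.    ] top [ 0.1133 -0.0011  0.    ] bot [ 0.0626 -0.0007  0.    ]
0.005 L [ 0.0902 -0.0275  0.005 ] R [0.0904 0.0259 0.005 ] c [ 0.0899 -0.0009  0.005 ] top [ 0.1147 -0.0011  0.005 ] bot [ 0.0621 -0.0007  0.005 ]
0.009 L [ 0.0906 -0.0282  0.009 ] R [0.0908 0.0267 0.009 ] c [ 0.0903 -0.0008  0.009 ] top [ 0.1158 -0.001   0.009 ] bot [ 0.0617 -0.0006  0.009 ]
hend [-0.0219 -0.0017 -0.003 ] hfront [ 0.0549 -0.0012 -0.003 ] wid [-1.00e-04 -2.21e-02  0.00e+00]
hend [-0.0241 -0.0017  0.    ] hfront [ 0.0544 -0.0011  0.    ] wid [ 0.     -0.0226  0.    ]
tip 0 1 [ 0.6431 -0.0555  0.2273] 0.0041
tip 0 2 [ 0.6457 -0.0572  0.224 ] 0.0031
tip 1 2 [ 0.6453 -0.0531  0.2308] 0.0016
  plane [ 0.6433 -0.0572  0.2305]
  plane [ 0.6453 -0.0523  0.2305]
  plane [ 0.6454 -0.054   0.2305]
root 0 1 [ 0.647  -0.0145  0.163 ] 0.0045
root 0 2 [ 0.6418 -0.0107  0.2018] 0.0017
root 1 2 [ 0.6505 -0.0162  0.167 ] 0.0009
  plane [ 0.6457 -0.0122  0.168 ]
  plane [ 0.6512 -0.0154  0.168 ]
  plane [ 0.6503 -0.0165  0.168 ]
```

carry_out([
  {"travel": [0.02, -0.06, 0], "angular": [0.05, 0, 0], "grip": -1},
  {"travel": [0.05, -0.15, 0], "angular": [0.15, -0.01, 0], "grip": -1},
  {"travel": [0.08, -0.24, 0], "angular": [0.25, -0.02, 0], "grip": -1},
  {"travel": [0.11, -0.33, 0], "angular": [0.35, -0.03, 0], "grip": -1},
  {"travel": [0.14, -0.4, 0], "angular": [0.45, -0.03, 0], "grip": -1},
  {"travel": [0.17, -0.45, 0], "angular": [0.55, -0.04, 0], "grip": -1},
  {"travel": [0.185, -0.47, 0], "angular": [0.61, -0.045, 0], "grip": -1},
  {"travel": [0.185, -0.47, 0], "angular": [0.61, -0.045, 0], "grip": -1},
])

```text
time: 5.2
ee_pos: [0.6376, -0.1797, 0.3076]
tcp_rot: [-179.7, -17.6, 85.1]
wrist_force: [-0.9, 0.7, -1.4]
opening: 0.0223
grasp_force: 49.4
```

carry_out([
  {"travel": [0, 0, 0], "angular": [0.1, -0.01, 0], "grip": -1},
  {"travel": [0, 0, -0.03], "angular": [0.22, -0.02, 0], "grip": -1},
  {"travel": [0, 0, -0.08], "angular": [0.35, -0.03, 0], "grip": -1},
  {"travel": [0, 0, -0.14], "angular": [0.48, -0.035, 0], "grip": -1},
  {"travel": [0, 0, -0.19], "angular": [0.58, -0.04, 0], "grip": -1},
  {"travel": [0, 0, -0.22], "angular": [0.61, -0.045, 0], "grip": -1},
  {"travel": [0, 0, -0.22], "angular": [0.61, -0.045, 0], "grip": -1},
  {"travel": [0, 0, -0.22], "angular": [0.61, -0.045, 0], "grip": -1},
])

```text
time: 5.87
ee_pos: [0.637, -0.1763, 0.2441]
tcp_rot: [-179.7, -34.9, 85.3]
wrist_force: [0.2, 0.4, -1.3]
opening: 0.0222
grasp_force: 49.4
```

Run:
```python
from h import *
o=monitor.get_obs();f,K,V,c=snap('wrist')
save(f,'w3.png');np.savez('w3.npz',f=f,K=K,V=V)
M=R.from_euler('xyz',o['tcp_rot'],degrees=True).as_matrix()
print(o['time'],o['q'].round(1),o['ee_pos'].round(4),o['tcp_rot'].round(2),o['wrist_force'].round(1),o['opening'],o['grasp_force'])
print('tool x',M[:,0].round(3),'z',M[:,2].round(3),'ring',(o['ee_pos']+M@[.09,-.001,.009]).round(4))
root=np.array([.648,-.0125,.165]);a=np.array([-.042,-.572,.819])
print('ring px',proj(K,V,o['ee_pos']+M@[.09,-.001,.009]),'tip px',proj(K,V,root+.08*a),'root px',proj(K,V,root))
```

```text
5.8667 [-28.   34.5  41.7 113.   31.6  62.1] [ 0.637  -0.1763  0.2441] [-179.69  -34.94   85.3 ] [ 0.2  0.4 -1.3] 0.022157511355096065 49.39697206020355
tool x [0.067 0.817 0.573] z [ 0.042  0.571 -0.82 ] ring [ 0.6424 -0.0976  0.2883]
ring px [255.48428971  55.80873454] tip px [255.15697659  72.11550032] root px [255.76275814  79.77708086]
```

View pics/w3.png

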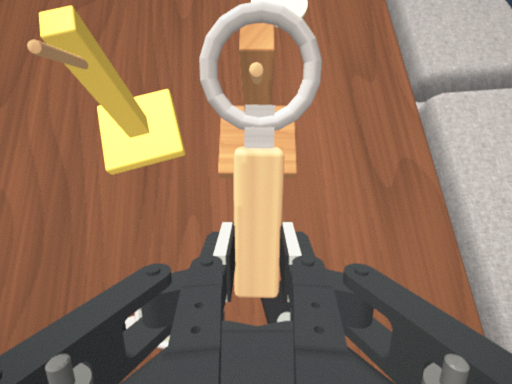

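The peg tip shows at (256,70) inside the ring, whose centre is (261,67), so the peg is well centred. I'll slide the ring on along the peg axis.

carry_out([
  {"travel": [-0.005, 0.022, -0.031], "angular": [0, 0, 0], "grip": -1},
  {"travel": [-0.003, 0.047, -0.067], "angular": [0, 0, 0], "grip": -1},
  {"travel": [-0.001, 0.072, -0.103], "angular": [0, 0, 0], "grip": -1},
  {"travel": [0.001, 0.097, -0.139], "angular": [0, 0, 0], "grip": -1},
  {"travel": [0.003, 0.122, -0.175], "angular": [0, 0, 0], "grip": -1},
  {"travel": [0.005, 0.147, -0.21], "angular": [0, 0, 0], "grip": -1},
  {"travel": [0.006, 0.172, -0.246], "angular": [0, 0, 0], "grip": -1},
  {"travel": [0.006, 0.172, -0.246], "angular": [0, 0, 0], "grip": -1},
])

```text
time: 6.58
ee_pos: [0.639, -0.1235, 0.17]
tcp_rot: [-179.7, -35.0, 85.4]
wrist_force: [-0.8, -0.6, -1.7]
opening: 0.0223
grasp_force: 49.4
```

carry_out([
  {"travel": [0.001, 0.015, -0.02], "angular": [0, 0, 0], "grip": -1},
  {"travel": [0.002, 0.03, -0.042], "angular": [0, 0, 0], "grip": -1},
  {"travel": [0.003, 0.04, -0.056], "angular": [0, 0, 0], "grip": -1},
  {"travel": [0.003, 0.048, -0.068], "angular": [0, 0, 0], "grip": -1},
  {"travel": [0.003, 0.04, -0.074], "angular": [0, 0, 0], "grip": -1},
  {"travel": [0.003, 0.032, -0.079], "angular": [0, 0, 0], "grip": -1},
  {"travel": [0.003, 0.032, -0.079], "angular": [0, 0, 0], "grip": -1},
  {"travel": [0.003, 0.032, -0.079], "angular": [0, 0, 0], "grip": -1},
])

```text
time: 7.25
ee_pos: [0.6399, -0.1163, 0.1459]
tcp_rot: [-179.7, -35.0, 85.2]
wrist_force: [0.4, 0.3, -0.8]
opening: 0.0223
grasp_force: 49.4
```

Run:
```python
from h import *
o=monitor.get_obs();f,K,V,c=snap('wrist');g,_,_,_=snap('scene')
A=cv2.resize(g[120:300,140:340],(440,396),interpolation=cv2.INTER_CUBIC)
im=np.zeros((396,800,3),np.uint8);im[:,:440]=A;im[:270,440:]=cv2.resize(f,(360,270));save(im,'c4.png')
print(o['time'],o['q'].round(1),o['ee_pos'].round(4),o['tcp_rot'].round(2),o['wrist_force'].round(1),o['torque'].round(2))
```

```text
7.25 [-23.5  28.1  22.   96.9  32.8  67.3] [ 0.6399 -0.1163  0.1459] [-179.7   -35.05   85.23] [ 0.4  0.3 -0.8] [-0.68  0.07  0.02]
```

View pics/c4.png

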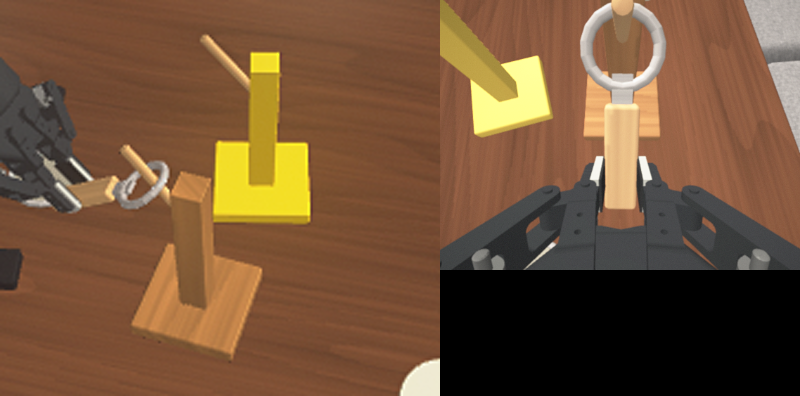

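The peg runs through the ring about halfway down, and there is no contact force. I'll let go and back off along the peg axis.

carry_out([
  {"travel": [0, -0.011, -0.008], "angular": [0, 0, 0], "grip": -1},
  {"travel": [0, -0.011, -0.008], "angular": [0, 0, 0], "grip": -1},
  {"travel": [0, -0.011, -0.008], "angular": [0, 0, 0], "grip": 0.3},
  {"travel": [0, -0.011, -0.008], "angular": [0, 0, 0], "grip": 1},
  {"travel": [0, -0.011, -0.008], "angular": [0, 0, 0], "grip": 1},
  {"travel": [0, -0.011, -0.008], "angular": [0, 0, 0], "grip": 1},
  {"travel": [0, -0.011, -0.008], "angular": [0, 0, 0], "grip": 1},
  {"travel": [0, -0.011, -0.008], "angular": [0, 0, 0], "grip": 1},
])

```text
time: 8.02
ee_pos: [0.6398, -0.1192, 0.1435]
tcp_rot: [-179.7, -35.0, 85.3]
wrist_force: [-0.4, 0.6, 0.3]
opening: 0.0852
grasp_force: 0.0
```

carry_out([
  {"travel": [-0.003, -0.035, 0.05], "angular": [0, 0, 0], "grip": 1},
  {"travel": [-0.006, -0.08, 0.11], "angular": [0, 0, 0], "grip": 1},
  {"travel": [-0.01, -0.135, 0.19], "angular": [0, 0, 0], "grip": 1},
  {"travel": [-0.014, -0.2, 0.28], "angular": [0, 0, 0], "grip": 1},
  {"travel": [-0.018, -0.28, 0.38], "angular": [0, 0, 0], "grip": 1},
  {"travel": [-0.018, -0.34, 0.44], "angular": [0, 0, 0], "grip": 1},
  {"travel": [-0.018, -0.34, 0.44], "angular": [0, 0, 0], "grip": 1},
  {"travel": [-0.018, -0.34, 0.44], "angular": [0, 0, 0], "grip": 1},
])

```text
time: 8.68
ee_pos: [0.635, -0.2226, 0.2755]
tcp_rot: [-179.8, -35.0, 85.2]
wrist_force: [0.4, 1.0, -0.9]
opening: 0.0855
grasp_force: 0.0
```

Run:
```python
from h import *
import time
o=monitor.get_obs();f,_,_,_=snap('wrist');g,_,_,_=snap('scene');
for _ in range(6): snap('top')
g2,_,_,_=snap('scene'); print('diff',np.abs(g2.astype(int)-g)[180:300,180:260].max())
im=np.zeros((396,800,3),np.uint8);im[:,:440]=cv2.resize(g2[120:300,140:340],(440,396),interpolation=cv2.INTER_CUBIC);im[:270,440:]=cv2.resize(f,(360,270));save(im,'c5.png')
print(o['time'],o['ee_pos'].round(4),o['wrist_force'].round(1))
```

```text
diff 8
8.6833 [ 0.635  -0.2226  0.2755] [ 0.4  1.  -0.9]
```

View pics/c5.png

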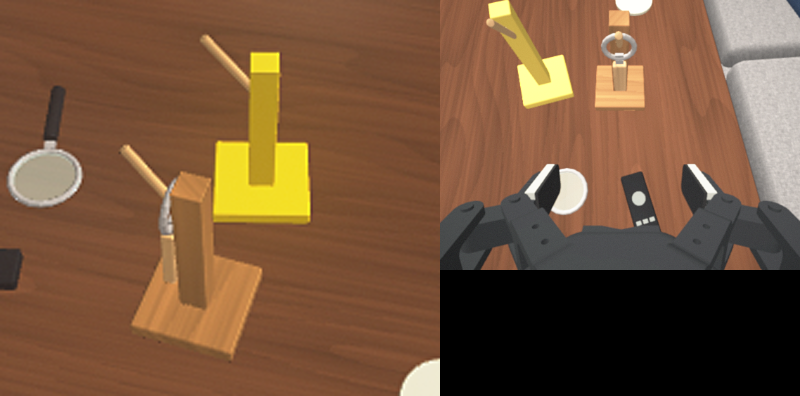

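The opener hangs by its ring at the peg's root: ring at about (168,205), handle below it at (168,258) in the left view. It isn't moving, the gripper is clear, and the bystanders are untouched.

```bash
python3 -c "
from h import *
print(ticket.job_done())"
```

```text
the job is handed in; nothing more can be done
None
```

The job is handed in: the oak opener hangs still by its ring at the root of the wooden stand's peg, the gripper is clear, and the magnifier and remote were left where they lay.

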